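Turn the latch rose onto its pin and press it home

ROBOT

A 7-joint arm with a two-finger parallel gripper is mounted at the origin on the work surface. World frame = base frame: x ahead of the robot, y to its left, z up, the work surface at z = 0. Lengths are in m, angles in degrees, forces in N, time in s.
With the tool pointing down it reaches from about 0.35 to 0.775 m from the base axis. Payload 3.1 kg.
Tool frame: the origin (TCP) lies on the centre line of the jaws, within the pads' length; the fingertips stand 25 mm ahead of it and the grasp point (between the pads) lies 6 mm ahead of it; z points along the fingers, y is the line along which they close (so a half turn about z gives the same grasp; the last joint's range is limited). The gripper opens to 85 mm and grips with 20 to 120 N. Pads are 22 mm wide; open, the fingers measure 114 mm over their backs; the gripper's body (76 mm by 85 mm) begins 54 mm behind the grasp point. The pads swing forward as they close: fully open they stand 13 mm farther back than shut.
Start: joints at [72.554, 17.813, 0.802, 86.603, -0.252, 75.585, -1.558], TCP at [0.143, -0.531, 0.256] pointing down, gripper open.
Joint ranges: [-154.91, 154.91], [-16.99, 109.72], [-72.82, 74.43], [7.12, 147.25], [-82.49, 262.49], [11.32, 116.49], [-174.64, 174.64]. Speed limits (degrees/s): [159.86, 159.86, 180, 180, 180, 180, 180].

INTERFACE

Orientations are given as a 3x3 rotation matrix whose columns are the frame's x, y, z axes.
In Python, from rig import env gives the robot as it stands. The module is installed in compiled form; this text tells all that it offers.
- The arm moves only by the tool carry_out, never from a script. Its argument "deltas" is a list of rows, each an object of numbers: "x", "y", "z": the shift along the world's x, y, z scaled (see below); "rx", "ry", "rz": the turn, a rotation vector about the world's x, y, z scaled (see below). In form: [{"x": .., "y": .., "z": .., "rx": .., "ry": .., "rz": ..}, ...]. A call has 1 to 5 rows; each row shifts and turns the commanded pose from where the row before left it; what a row does not reach is not made up. The controller multiplies each number of a shift by 600 mm and each number of a turn by pi/2 rad. A row lasts 1/8 s, in which the tool goes at most 62.5 mm and 10.7 degrees, less where a joint would pass 70% of its speed; a pose out of reach is approached as far as the arm can. A call with a number of a shift or a turn outside -1 to 1 is refused whole. A call with a gripper value outside its range is refused whole. "claw" is the finger opening in mm, from 0 to 85.4, set as the call begins (left out, the last holds). The fingers move at their own pace and stop on an object; "newtons" is the grip in N (left out, the last holds). Time passes only in rows, so rows that do not move let the fingers close. It gives the time, the measured TCP pose, the force, the opening and the grip force at its end, in the units of the state.
- env.observe(): the state, without advancing time (a new reading comes with each control period).
- env.read_camera(name): name is "scene" or "top" or "wrist"; returns the picture (384x512x3 uint8, red, green, blue); there is no depth.
- env.get_calibration(name): a dict with "fx", "fy", "cx", "cy" (pixels), "pose" (4x4, takes a point from camera to world coordinates). Camera axes: x right, y down, z forward; pixel columns grow to the right and rows downward; lengths in m; the calibration is good to about 2 mm. The wrist camera is an equidistant fisheye: a pixel r from the principal point sees the ray r / f radians off the axis. A picture is of the moment at which its call begins: read the wrist's pose just before it. get_calibration takes no time and is no camera call; for the wrist camera it gives the pose at the moment of the call.
- env.sign_off(): hands the job in; it is judged then, once.
The state is a dict: "clock": time; "qpos": joint angles; "qd": joint speeds; "tau": joint torques, N m; "eef_pos": TCP position; "ee_rot": TCP orientation; "ft_force": force on the tool from outside, world axes, zero at the start; "moment": the same for the moment, N m; "gripper_width": opening from 0.0 (shut) to 1.0 (fully open); "grasp_force": force on a finger pad.
Only numpy, scipy, OpenCV 4.12 (cv2) and the standard library are available. Lean on these libraries where they do the work, as an engineer would, in place of code of your own. Each camera call takes 0.05 s, during which the arm holds its last target. There are 200 camera calls.

TASK

In the half-open hardware drawer a round steel latch rose with a notched rim sits raised on its mounting plate, turned away from the locating pin. With a fingertip, push its raised lug round until the notch stands over the pin, then press the rose straight down until it is fully home and come clear. Do not pinch the lug or lift the rose, and leave the padlock, barrel bolt and ring handle lying where they are.

Things in the scene. Friction and masses are not known exactly. Their poses are not given: they have to be found in the camera images.
- rose_centre (a point): centre of the rose's top face. The rose is a plain flat steel disc, 100 mm across and 8 mm thick, level, turning about its vertical centre line. Raised (at the start) its top face is 30 mm above the drawer's liner floor; fully home it is 9 mm lower. It cannot move sideways or tilt. Press it anywhere on its flat top
- lug (a point): middle of the top of the lug, 33 mm from the rose's centre, straight across the centre from the notch (180 degrees). The lug is an upright steel fin fixed on the rose: 10 mm thick, 22 mm long along the radius (from 22 to 44 mm from the centre), rounded ends, standing 18 mm above the rose's top face
- notch (a point): in the middle of the notch, level with the rose's top face, 46 mm from its centre. The notch is cut 11 mm deep into the rim and through the full thickness, about 17 mm wide at the rim
- pin (a point): top of the steel locating pin: upright, 10 mm across with a domed top, fixed to the mounting plate 49 mm from the rose's axis, so its outer half shows beyond the rim, in front of an upright tab. Its top is 1 mm below the underside of the raised rose
- mount: the mounting plate under the rose: dark, round, 124 mm across, 8 mm thick, fixed on the liner floor; origin at its underside's centre, on the rose's axis, x towards the pin. Right behind the pin, 54.5 to 58.5 mm out, stands its fixed steel tab, 12 mm wide, top 34 mm above the liner floor (4 mm above the raised rose's top face), which marks the pin's place
- rose_turn (a joint): angle of the rose in rad, 0 when the notch is centred over the pin, growing counterclockwise seen from above; starts between 0.5 and 1.4. Stays where it is left; friction of about 0.04 N m (pushing at the lug takes 1 to 2 N). The rose goes down when this is within about 0.12 of 0 (the domed pin centres it a little); otherwise the pin stops it after 1 to 3 mm
- rose_drop (a joint): how far the rose has been pressed down in m: 0 at the start, 0.009 fully home (hard stop). It grips a stiff rubber sleeve: pressing takes about 5 N, and it stays where it is left, without spring back
- chest: the low grey chest with the drawer pulled out towards the robot, fixed. Origin on the bench under the middle of the open drawer; x points into the chest, y to the left. Liner floor 14 mm above the bench, from x -0.19 to 0.19, y -0.27 to 0.27; side walls 62 mm high, front panel 80 mm; a fixed divider flap across the drawer at x = -0.137, 47 mm high; the carcass, 116 mm high, begins at x = 0.197
- padlock: laminated steel padlock lying flat, loose, about 87 x 48 x 24 mm, to be left alone; origin near the middle of its underside
- barrel_bolt: chrome barrel bolt lying flat, loose, 36 x 115 mm, 33 mm high at its knob, to be left alone; origin under its plate's centre
- ring_handle: cast iron ring handle, loose: a 34 mm square plate with a 57 mm ring beside it, 19 mm high, to be left alone; origin under the plate's centre

How it is judged (in metres and radians):
At the end, for the whole second after the job is handed in: the rose is pressed at least 7.5 of its 9 mm down, its notch over the pin (within 0.15 rad) (value of joint rose_drop above 0.0075 m and value of joint rose_turn between -0.15 and 0.15 rad); the robot touches nothing.
It fails at once if the rose is lifted more than 3 mm (value of joint rose_drop below -0.003 m).
It fails at once if the lug is pinched: both its flanks are pushed by the fingers at once (contact force between the fingers and rose_turn_c0 above 1.5 N and contact force between the fingers and rose_turn_c1 above 1.5 N).
It fails at once if the padlock is moved more than 12 mm (distance of padlock from where it was at the start of the episode above 0.012 m).
It fails at once if the barrel bolt is moved more than 12 mm (distance of barrel_bolt from where it was at the start of the episode above 0.012 m).
It fails at once if the ring handle is moved more than 12 mm (distance of ring_handle from where it was at the start of the episode above 0.012 m).
It also fails if it takes over 48 s, if anything falls off the work surface, if the arm or the gripper's body presses on something with over 40 N, if the wrist force passes 120 N, or if a joint passes its speed limit or range.

## Working session

There is one attempt and no reset: what is moved stays moved. The work goes in short steps, Python scripts to look and compute and a tool call to move; the robot and the scene stay as the last step left them, time stands still between calls to the robot, and variables do not carry over. Pictures are saved under pics/ and viewed, at most 10 in all, crops included, and the job is handed in when it is done.

Besides the shell and the picture viewer there is one more tool, called after "Request:" as name(argument=value, ...) on one line, values as JSON. carry_out: Moves the arm, as the interface text tells. Its arguments: {"type":"object","properties":{"deltas":{"type":"array"},"claw":{"type":"number"},"newtons":{"type":"number"}},"required":["deltas"]}

```bash
mkdir -p pics; python3 - <<'E'
from rig import env
import cv2
for n in("top","scene"):
    c=env.get_calibration(n);print(n,c)
    cv2.imwrite(f"pics/{n}0.png",env.read_camera(n)[:,:,::-1])
o=env.observe();print(o['clock'],o['eef_pos'],o['ee_rot'],o['gripper_width'])
E
```

```text
top {'fx': 461.33310443977973, 'fy': 461.33310443977973, 'cx': 254.9910665408307, 'cy': 187.63861839252533, 'pose': array([[-0.02733602, -0.98774667,  0.15365304,  0.48600894],
       [-0.99961015,  0.02788451,  0.00141531,  0.02109816],
       [-0.0056825 , -0.15355445, -0.98812385,  0.82721862],
       [ 0.        ,  0.        ,  0.        ,  1.        ]])}
scene {'fx': 421.07258715732274, 'fy': 421.07258715732274, 'cx': 249.26940109010624, 'cy': 184.30692128406378, 'pose': array([[-9.72855365e-02,  8.61735972e-01, -4.97942406e-01,
         9.85499709e-01],
       [ 9.95256449e-01,  8.44120550e-02, -4.83653392e-02,
         5.77090317e-02],
       [ 3.54189160e-04, -5.00285638e-01, -8.65860355e-01,
         6.66160978e-01],
       [ 0.00000000e+00,  0.00000000e+00,  0.00000000e+00,
         1.00000000e+00]])}
0.1 [ 0.14273342 -0.53054335  0.25532928] [[ 9.65651288e-01  2.59840707e-01 -6.30142533e-04]
 [ 2.59841458e-01 -9.65649174e-01  2.02197613e-03]
 [-8.31049083e-05 -2.11626101e-03 -9.99997757e-01]] 0.9982191670254484
```

View pics/top0.png

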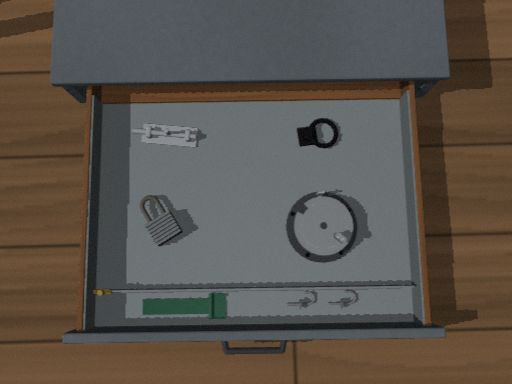

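View pics/scene0.png

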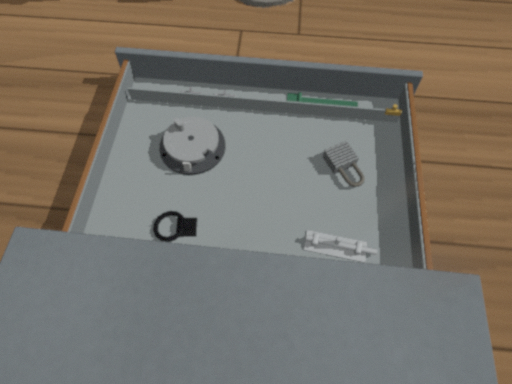

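The rose sits near (324,226) in the top view, with the lug near (341,238) and the tab near (322,193). I'll measure these on an enlarged crop.

```bash
cat > h.py <<'E'
import numpy as np
from rig import env
def ray(n,u,v,z):
    c=env.get_calibration(n);P=c['pose']
    d=P[:3,:3]@np.array([(u-c['cx'])/c['fx'],(v-c['cy'])/c['fy'],1]);o=P[:3,3]
    return o+d*(z-o[2])/d[2]
def proj(n,p):
    c=env.get_calibration(n);P=c['pose'];q=P[:3,:3].T@(np.array(p)-P[:3,3])
    return c['fx']*q[0]/q[2]+c['cx'],c['fy']*q[1]/q[2]+c['cy']
E
python3 - <<'E'
import cv2,numpy as np
from h import *
a=cv2.imread('pics/top0.png')[180:272,278:370];b=cv2.imread('pics/scene0.png')[105:185,146:238]
f=lambda i:cv2.resize(i,(400,int(400*i.shape[0]/i.shape[1])),interpolation=cv2.INTER_CUBIC)
A,B=f(a),f(b);B=cv2.copyMakeBorder(B,0,A.shape[0]-B.shape[0],0,0,cv2.BORDER_CONSTANT)
cv2.imwrite('pics/crop.png',np.clip(np.hstack([A,B])*1.2,0,255).astype(np.uint8))
for n,u,v in(('top',324,225.5),('scene',191,139)):print(n,ray(n,u,v,.044))
print('lug',ray('top',341,238,.062),ray('scene',180,124,.062));print('tab',ray('top',322,193,.048),ray('scene',187,163,.048))
E
```

```text
top [ 0.53957505 -0.09293406  0.044     ]
scene [ 0.54328638 -0.09182091  0.044     ]
lug [ 0.51699158 -0.11727513  0.062     ] [ 0.52503263 -0.11281536  0.062     ]
tab [ 0.5947068  -0.09172987  0.048     ] [ 0.59783477 -0.08923373  0.048     ]
```

View pics/crop.png

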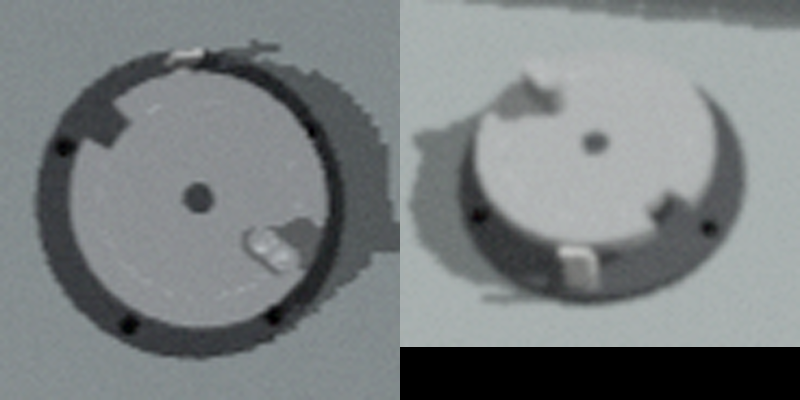

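```bash
python3 - <<'E'
from h import *
S=400/92
t=lambda x,y,z:ray('top',278+(x+.5)/S-.5,180+(y+.5)/S-.5,z)[:2]
s=lambda x,y,z:ray('scene',146+(x-400+.5)/S-.5,105+(y+.5)/S-.5,z)[:2]
for nm,f,c,n,l,tb in(('top',t,(198,198),(108,122),(271,248),(185,52)),('scene',s,(595,142),(670,208),(540,74),(577,250))):
    C=f(*c,.044);print(nm,'C',C)
    for k,p,z in(('notch',n,.044),('lug',l,.062),('tab',tb,.048)):
        d=f(*p,z)-C;print(k,d,np.hypot(*d),np.degrees(np.arctan2(d[1],d[0])))
    if nm=='top':
        import math
        for p in((69,198),(328,198),(198,70),(198,328)):print(f(*p,.044)-C)
E
```

```text
top C [ 0.54019861 -0.09153268]
notch [0.03074456 0.03377387] 0.04567167821541406 47.68821625977632
lug [-0.02095364 -0.02412799] 0.03195645991212263 -130.97226025666555
tab [0.05704915 0.00280718] 0.057118174265454985 2.817039170440939
[0.00139525 0.05025628]
[-0.00140504 -0.05060877]
[ 0.0503198 -0.0025184]
[-0.05010802  0.0025078 ]
scene C [ 0.5395512  -0.09343602]
notch [0.03005264 0.03621052] 0.04705701786547794 50.30928814323304
lug [-0.01946158 -0.0242886 ] 0.03112377626438811 -128.70394025973573
tab [0.05657955 0.00271299] 0.05664456036689884 2.7452304684753575
```

Centre ≈ (0.540, −0.0925), tab at 2.8°, and the lug at about −131°. The rose therefore needs about 46° clockwise, so I'll move the closed fingers to the lug's counterclockwise side.

Request:
carry_out(deltas=[{"x":0.055,"y":0.055,"z":-0.015,"rz":0.115},{"x":0.055,"y":0.055,"z":-0.015,"rz":0.115},{"x":0.055,"y":0.055,"z":-0.015,"rz":0.115},{"x":0.055,"y":0.055,"z":-0.015,"rz":0.115},{"x":0.055,"y":0.055,"z":-0.015,"rz":0.115}], claw=0, newtons=30)

```text
invalid input at $.deltas[0]: expected keys x, y, z, rx, ry, rz
```

Request:
carry_out(deltas=[{"x":0.055,"y":0.055,"z":-0.015,"rz":0.115},{"x":0.055,"y":0.055,"z":-0.015,"rz":0.115},{"x":0.055,"y":0.055,"z":-0.015,"rz":0.115},{"x":0.055,"y":0.055,"z":-0.015,"rz":0.115},{"x":0.055,"y":0.055,"z":-0.015,"rz":0.115}])

```text
invalid input at $.deltas[0]: expected keys x, y, z, rx, ry, rz
```

Request:
carry_out(deltas=[{"x":0.055,"y":0.055,"z":-0.015,"rz":0.115},{"x":0.055,"y":0.055,"z":-0.015,"rz":0.115},{"x":0},{"x":0}])

```text
invalid input at $.deltas[0]: expected keys x, y, z, rx, ry, rz
```

Request:
carry_out(deltas=[{"x":0.055,"y":0.055,"z":-0.015,"rx":0,"ry":0,"rz":0.115},{"x":0.055,"y":0.055,"z":-0.015,"rx":0,"ry":0,"rz":0.115},{"x":0.055,"y":0.055,"z":-0.015,"rx":0,"ry":0,"rz":0.115},{"x":0.055,"y":0.055,"z":-0.015,"rx":0,"ry":0,"rz":0.115},{"x":0.055,"y":0.055,"z":-0.015,"rx":0,"ry":0,"rz":0.115}], claw=0, newtons=30)

```text
clock: 0.72
eef_pos: [0.3086, -0.3647, 0.2107]
ee_rot: [[0.388, 0.922, -0.0], [0.922, -0.388, 0.0], [0.0, -0.001, -1.0]]
ft_force: [0.1, -0.9, -0.2]
gripper_width: 0.0
grasp_force: 0.0
```

Request:
carry_out(deltas=[{"x":0.055,"y":0.055,"z":-0.015,"rx":0,"ry":0,"rz":0.115},{"x":0.055,"y":0.055,"z":-0.015,"rx":0,"ry":0,"rz":0.115},{"x":0.055,"y":0.055,"z":-0.015,"rx":0,"ry":0,"rz":0.115},{"x":0.055,"y":0.055,"z":-0.015,"rx":0,"ry":0,"rz":0.115},{"x":0.055,"y":0.055,"z":-0.015,"rx":0,"ry":0,"rz":0.115}])

```text
clock: 1.35
eef_pos: [0.4735, -0.2001, 0.1657]
ee_rot: [[-0.483, 0.876, -0.001], [0.876, 0.483, -0.0], [0.0, -0.001, -1.0]]
ft_force: [1.0, -0.7, -0.9]
gripper_width: 0.006
grasp_force: 0.0
```

Request:
carry_out(deltas=[{"x":0.055,"y":0.055,"z":-0.015,"rx":0,"ry":0,"rz":0.115},{"x":0.055,"y":0.055,"z":-0.015,"rx":0,"ry":0,"rz":0.115},{"x":0,"y":0,"z":0,"rx":0,"ry":0,"rz":0},{"x":0,"y":0,"z":0,"rx":0,"ry":0,"rz":0}])

```text
clock: 1.85
eef_pos: [0.5382, -0.1357, 0.1477]
ee_rot: [[-0.757, 0.653, -0.002], [0.653, 0.757, -0.0], [0.001, -0.001, -1.0]]
ft_force: [0.1, -1.0, 0.3]
gripper_width: -0.001
grasp_force: 0.0
```

```bash
python3 - <<'E'
from h import *
import cv2
o=env.observe();R=o['ee_rot'];print(o['clock'],o['eef_pos'],np.degrees(np.arctan2(R[1,0],R[0,0])),R[:,2],o['qpos'],o['gripper_width'],o['ft_force'])
a=env.read_camera('top')[150:280,240:400,::-1];b=env.read_camera('wrist')[:,:,::-1]
cv2.imwrite('pics/w1.png',np.hstack([cv2.resize(a,(394,320)),cv2.resize(b,(400,320))]))
E
```

```text
1.85 [ 0.5382252  -0.13569395  0.14768177] 139.2084473714654 [-1.77024605e-03 -4.30973573e-04 -9.99998340e-01] [ 36.9159619   27.08478562 -33.80580264  93.89046538  16.39104001
  64.13417157  47.98456049] -0.0014023015479596773 [ 0.0892177 -1.0190693  0.2918729]
```

View pics/w1.png

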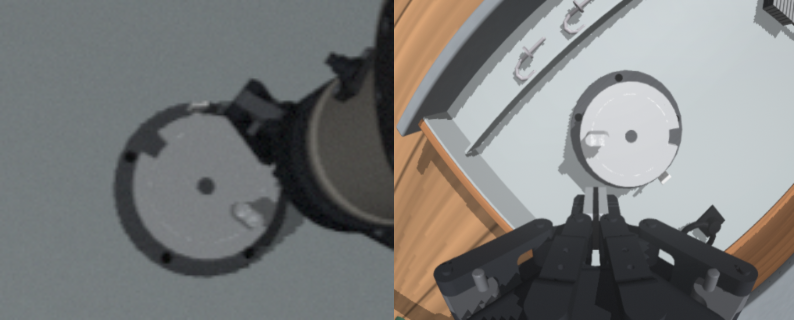

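The fingers are aligned beside the lug, on the counterclockwise flank. Descending now.

Request:
carry_out(deltas=[{"x":0,"y":0,"z":-0.06,"rx":0,"ry":0,"rz":0},{"x":0,"y":0,"z":-0.04,"rx":0,"ry":0,"rz":0},{"x":0,"y":0,"z":-0.02,"rx":0,"ry":0,"rz":0},{"x":0,"y":0,"z":0,"rx":0,"ry":0,"rz":0}])

```text
clock: 2.45
eef_pos: [0.5382, -0.136, 0.0759]
ee_rot: [[-0.757, 0.654, -0.001], [0.654, 0.757, -0.0], [0.001, -0.001, -1.0]]
ft_force: [-1.0, -0.0, 0.7]
gripper_width: 0.001
grasp_force: 0.0
```

```bash
python3 - <<'E'
from h import *
o=env.observe();p=o['eef_pos'];print(p,o['ft_force'])
C=np.array([.540,-.0925]);q=p[:2]
def P(f,off):
    f=np.radians(f);return C+.033*np.array([np.cos(f),np.sin(f)])+off*np.array([-np.sin(f),np.cos(f)])
for f,off in [(-131,.021),(-131,.016)]+[(-131-9.24*k,.016) for k in range(1,6)]:
    n=P(f,off);print(f,n,np.round((n-q)/.6,4));q=n
E
```

```text
[ 0.53816147 -0.13596199  0.07594175] [-1.02175409 -0.01310447  0.66879246]
-131 [ 0.53419895 -0.13118266] [-0.0066  0.008 ]
-131 [ 0.53042541 -0.12790236] [-0.0063  0.0055]
-140.24 [ 0.52486507 -0.1259056 ] [-0.0093  0.0033]
-149.48 [ 0.51969751 -0.12304192] [-0.0086  0.0048]
-158.72 [ 0.51505682 -0.11938565] [-0.0077  0.0061]
-167.96 [ 0.51106344 -0.11503165] [-0.0067  0.0073]
-177.2 [ 0.50782099 -0.11009294] [-0.0054  0.0082]
```

Request:
carry_out(deltas=[{"x":-0.0066,"y":0.008,"z":0,"rx":0,"ry":0,"rz":0},{"x":-0.0032,"y":0.0028,"z":0,"rx":0,"ry":0,"rz":0},{"x":-0.0031,"y":0.0027,"z":0,"rx":0,"ry":0,"rz":0},{"x":-0.0047,"y":0.0016,"z":0,"rx":0,"ry":0,"rz":-0.051},{"x":-0.0046,"y":0.0017,"z":0,"rx":0,"ry":0,"rz":-0.051}])

```text
clock: 3.08
eef_pos: [0.5269, -0.1255, 0.0772]
ee_rot: [[-0.642, 0.767, 0.003], [0.767, 0.642, -0.001], [-0.003, 0.002, -1.0]]
ft_force: [2.2, -0.5, 0.1]
gripper_width: 0.001
grasp_force: 0.8
```

Request:
carry_out(deltas=[{"x":-0.0043,"y":0.0024,"z":0,"rx":0,"ry":0,"rz":-0.051},{"x":-0.0043,"y":0.0024,"z":0,"rx":0,"ry":0,"rz":-0.051},{"x":-0.0039,"y":0.003,"z":0,"rx":0,"ry":0,"rz":-0.051},{"x":-0.0038,"y":0.0031,"z":0,"rx":0,"ry":0,"rz":-0.051}])

```text
clock: 3.58
eef_pos: [0.5171, -0.1191, 0.0772]
ee_rot: [[-0.367, 0.93, 0.004], [0.93, 0.367, -0.001], [-0.002, 0.003, -1.0]]
ft_force: [2.4, -0.5, 0.0]
gripper_width: -0.003
grasp_force: 0.7
```

```bash
python3 - <<'E'
from h import *
import cv2
o=env.observe();R=o['ee_rot'];print(o['clock'],o['eef_pos'],np.degrees(np.arctan2(R[1,0],R[0,0])),o['ft_force'])
a=env.read_camera('top')[150:280,240:400,::-1];b=env.read_camera('wrist')[:,:,::-1]
cv2.imwrite('pics/w2.png',np.hstack([cv2.resize(a,(394,320)),cv2.resize(b,(400,320))]))
E
```

```text
3.575 [ 0.51714083 -0.11907716  0.07721324] 111.552616032955 [ 2.3809648  -0.50138483  0.04686942]
```

View pics/w2.png

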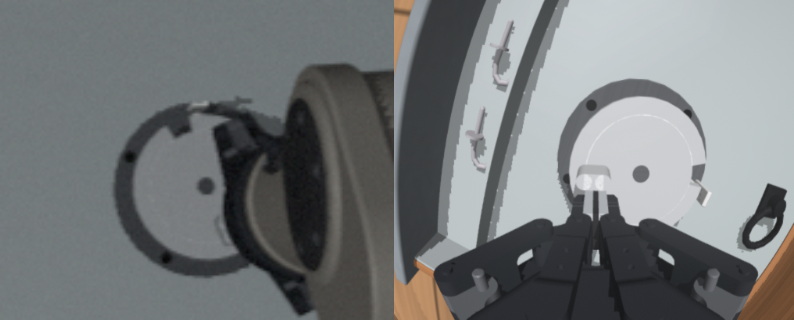

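The lug is turning as planned and the notch is closing on the tab. Continuing to the end of the arc.

Request:
carry_out(deltas=[{"x":-0.0034,"y":0.0036,"z":0,"rx":0,"ry":0,"rz":-0.051},{"x":-0.0033,"y":0.0037,"z":0,"rx":0,"ry":0,"rz":-0.051},{"x":-0.0027,"y":0.0041,"z":0,"rx":0,"ry":0,"rz":-0.051},{"x":-0.0027,"y":0.0041,"z":0,"rx":0,"ry":0,"rz":-0.051},{"x":0,"y":0,"z":0,"rx":0,"ry":0,"rz":0}])

```text
clock: 4.3
eef_pos: [0.5089, -0.1094, 0.0767]
ee_rot: [[-0.061, 0.998, 0.001], [0.998, 0.061, -0.001], [-0.001, 0.001, -1.0]]
ft_force: [1.0, -0.8, 0.2]
gripper_width: -0.002
grasp_force: 0.5
```

```bash
python3 - <<'E'
from h import *
import cv2
o=env.observe();R=o['ee_rot'];print(o['clock'],o['eef_pos'],np.degrees(np.arctan2(R[1,0],R[0,0])),o['ft_force'])
a=env.read_camera('top')[180:272,278:370,::-1];b=env.read_camera('scene')[105:185,146:238,::-1]
f=lambda i:cv2.resize(i,(400,int(400*i.shape[0]/i.shape[1])),interpolation=cv2.INTER_CUBIC)
A,B=f(a),f(b);B=cv2.copyMakeBorder(B,0,A.shape[0]-B.shape[0],0,0,cv2.BORDER_CONSTANT)
cv2.imwrite('pics/w3.png',np.clip(np.hstack([A,B])*1.2,0,255).astype(np.uint8))
E
```

```text
4.3 [ 0.50885896 -0.10942224  0.07666103] 93.47961778752155 [ 0.95231678 -0.78896843  0.15096181]
```

View pics/w3.png

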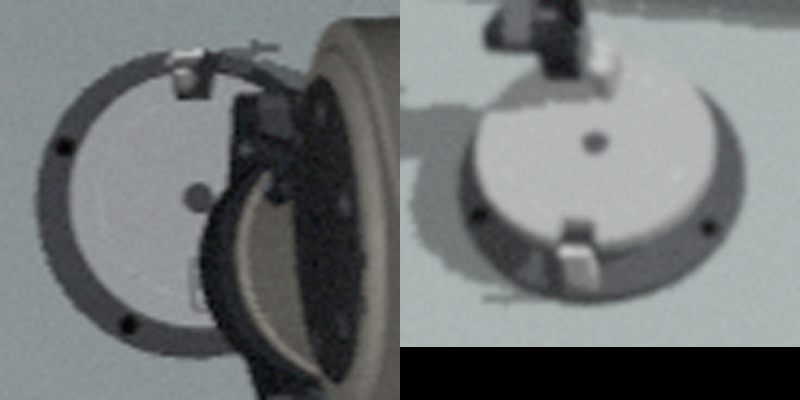

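```bash
python3 - <<'E'
from h import *
import cv2
S=400/92
t=lambda x,y,z:ray('top',278+(x+.5)/S-.5,180+(y+.5)/S-.5,z)[:2]
s=lambda x,y,z:ray('scene',146+(x-400+.5)/S-.5,105+(y+.5)/S-.5,z)[:2]
for f,c,n in((t,(198,198),(192,82)),(s,(595,142),(579,232))):
    d=f(*n,.044)-f(*c,.044);print(d,np.degrees(np.arctan2(d[1],d[0])))
E
```

```text
[4.56263480e-02 7.73645502e-05] 0.09715127672884255
[0.04535525 0.00106383] 1.3436524496490454
```

The notch is about 2° past the pin, within tolerance. I'll back off, go over the top and press beside the centre.

Request:
carry_out(deltas=[{"x":0,"y":-0.02,"z":0,"rx":0,"ry":0,"rz":0},{"x":0,"y":0,"z":0.05,"rx":0,"ry":0,"rz":0},{"x":0.036,"y":0.024,"z":0,"rx":0,"ry":0,"rz":0},{"x":0.036,"y":0.024,"z":0,"rx":0,"ry":0,"rz":0},{"x":0,"y":0,"z":0,"rx":0,"ry":0,"rz":0}])

```text
clock: 5.03
eef_pos: [0.5527, -0.0911, 0.1061]
ee_rot: [[-0.062, 0.998, 0.0], [0.998, 0.062, 0.002], [0.002, 0.0, -1.0]]
ft_force: [0.5, -0.4, -0.5]
gripper_width: 0.0
grasp_force: 0.0
```

Request:
carry_out(deltas=[{"x":0,"y":0,"z":-0.04,"rx":0,"ry":0,"rz":0},{"x":0,"y":0,"z":-0.017,"rx":0,"ry":0,"rz":0},{"x":0,"y":0,"z":-0.005,"rx":0,"ry":0,"rz":0},{"x":0,"y":0,"z":0,"rx":0,"ry":0,"rz":0}])

```text
clock: 5.52
eef_pos: [0.5517, -0.0929, 0.0693]
ee_rot: [[-0.058, 0.998, 0.0], [0.998, 0.058, -0.0], [-0.0, 0.0, -1.0]]
ft_force: [0.1, 0.1, 0.3]
gripper_width: -0.002
grasp_force: 0.0
```

Next, press in small steps.

Request:
carry_out(deltas=[{"x":0,"y":0,"z":-0.004,"rx":0,"ry":0,"rz":0},{"x":0,"y":0,"z":-0.004,"rx":0,"ry":0,"rz":0},{"x":0,"y":0,"z":-0.004,"rx":0,"ry":0,"rz":0},{"x":0,"y":0,"z":0,"rx":0,"ry":0,"rz":0}])

```text
clock: 6.02
eef_pos: [0.5528, -0.0925, 0.0628]
ee_rot: [[-0.059, 0.998, 0.002], [0.998, 0.059, -0.001], [-0.001, 0.002, -1.0]]
ft_force: [-0.5, 0.4, 4.3]
gripper_width: 0.004
grasp_force: 2.2
```

Request:
carry_out(deltas=[{"x":0,"y":0,"z":-0.002,"rx":0,"ry":0,"rz":0},{"x":0,"y":0,"z":-0.002,"rx":0,"ry":0,"rz":0},{"x":0,"y":0,"z":0,"rx":0,"ry":0,"rz":0}])

```text
clock: 6.4
eef_pos: [0.5528, -0.0925, 0.0603]
ee_rot: [[-0.059, 0.998, 0.002], [0.998, 0.059, -0.0], [-0.001, 0.002, -1.0]]
ft_force: [-0.5, -0.3, 5.0]
gripper_width: -0.0
grasp_force: 2.5
```

Request:
carry_out(deltas=[{"x":0,"y":0,"z":-0.002,"rx":0,"ry":0,"rz":0},{"x":0,"y":0,"z":-0.002,"rx":0,"ry":0,"rz":0},{"x":0,"y":0,"z":-0.001,"rx":0,"ry":0,"rz":0},{"x":0,"y":0,"z":0,"rx":0,"ry":0,"rz":0}])

```text
clock: 6.9
eef_pos: [0.5529, -0.0925, 0.0598]
ee_rot: [[-0.059, 0.998, 0.003], [0.998, 0.059, -0.001], [-0.001, 0.003, -1.0]]
ft_force: [-4.6, -0.6, 18.8]
gripper_width: 0.005
grasp_force: 9.6
```

The rose reached the hard stop with the tip at 0.035 m, which is fully home. Retracting clear.

Request:
carry_out(deltas=[{"x":0,"y":0,"z":0.03,"rx":0,"ry":0,"rz":0},{"x":0,"y":0,"z":0.08,"rx":0,"ry":0,"rz":0},{"x":0,"y":-0.08,"z":0.06,"rx":0,"ry":0,"rz":0},{"x":0,"y":-0.09,"z":0.04,"rx":0,"ry":0,"rz":0},{"x":0,"y":-0.09,"z":0,"rx":0,"ry":0,"rz":0}])

```text
clock: 7.52
eef_pos: [0.5533, -0.25, 0.1854]
ee_rot: [[-0.06, 0.998, 0.005], [0.998, 0.06, -0.002], [-0.002, 0.005, -1.0]]
ft_force: [0.4, 0.3, -0.4]
gripper_width: 0.005
grasp_force: 0.0
```

Request:
carry_out(deltas=[{"x":0,"y":0,"z":0,"rx":0,"ry":0,"rz":0},{"x":0,"y":0,"z":0,"rx":0,"ry":0,"rz":0}])

```text
clock: 7.78
eef_pos: [0.5514, -0.2476, 0.1818]
ee_rot: [[-0.058, 0.998, -0.001], [0.998, 0.058, 0.002], [0.002, -0.001, -1.0]]
ft_force: [-0.6, 0.7, 0.2]
gripper_width: 0.002
grasp_force: 0.0
```

```bash
python3 - <<'E'
from h import *
import cv2
o=env.observe();print(o['clock'],o['eef_pos'],o['ft_force'])
a=env.read_camera('top')[180:272,278:370,::-1];b=env.read_camera('scene')[105:185,146:238,::-1]
f=lambda i:cv2.resize(i,(400,int(400*i.shape[0]/i.shape[1])),interpolation=cv2.INTER_CUBIC)
A,B=f(a),f(b);B=cv2.copyMakeBorder(B,0,A.shape[0]-B.shape[0],0,0,cv2.BORDER_CONSTANT)
cv2.imwrite('pics/w4.png',np.clip(np.hstack([A,B])*1.2,0,255).astype(np.uint8))
E
```

```text
7.775 [ 0.55144545 -0.24763432  0.18178338] [-0.61344674  0.66051714  0.15087063]
```

View pics/w4.png

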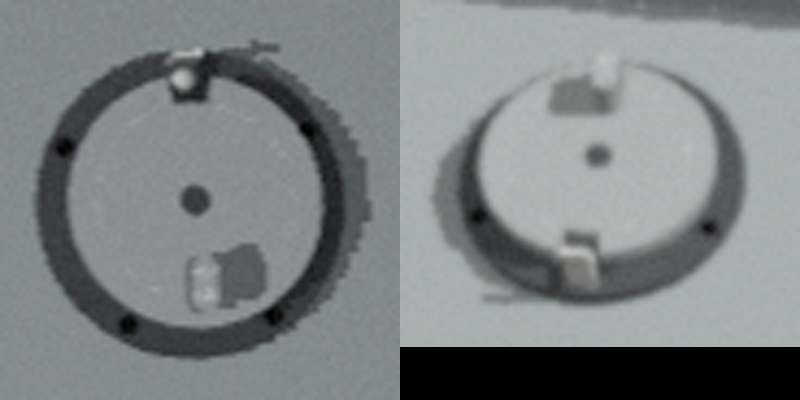

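The rose is lower and its notch (190,80) surrounds the pin (183,80). The lug (204,283) is opposite, and the arm is clear. Handing in.

```bash
python3 -c "
from rig import env
print(env.sign_off())"
```

```text
the job is handed in; nothing more can be done
None
```

The rose is turned with its notch over the pin (about 2° off before pressing, allowed 8.6°) and pressed to its hard stop; the arm is clear, the padlock, bolt and ring were never approached, and the job is handed in (no verdict was shown).

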